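Trip-test the bench power box, reset it and start the dust extractor

ROBOT

A 7-joint arm with a two-finger parallel gripper is mounted at the origin on a cart in front of the work surface, level with it; the furniture and walls round the work are solid. World frame = base frame: x ahead of the robot, y to its left, z up, the work surface at z = 0. Lengths are in mm, angles in rad, forces in N, time in s.
With the tool pointing down it reaches from about 400 to 875 mm from the base axis. Payload 4.4 kg.
Tool frame: the origin (TCP) lies between the finger pads; the fingertips stand 11 mm ahead of it and the grasp point (between the pads) lies 8 mm behind it; y points along the fingers, x is the direction in which the jaws open and shut, and the axes are right-handed (so a half turn about y gives the same grasp; the last joint's range is limited). The gripper opens to 85 mm and grips with 20 to 120 N. Pads are 22 mm wide; open, the fingers measure 114 mm over their backs; the gripper's body (76 mm by 85 mm) begins 54 mm behind the grasp point. The pads swing forward as they close: fully open they stand 13 mm farther back than shut.
Start: joints at [-1.23, 0.628, 0.038, 1.517, -0.027, 0.996, -0.02], TCP at [257.166, 596.979, 242.313] pointing down, gripper open.
Joint ranges: [-3.06, 3.06], [-0.37, 2.12], [-1.25, 1.32], [0.18, 2.47], [-1.1, 4.24], [0.23, 1.98], [-2.94, 2.94]. Speed limits (rad/s): [2.57, 2.57, 3.14, 3.14, 3.14, 3.14, 3.14].

INTERFACE

Orientations are given as [roll, pitch, yaw] about the fixed x, y, z axes, in that order (R = Rz(yaw) Ry(pitch) Rx(roll)).
In Python, from cell import * gives the robot as it stands.
- The arm moves only by the shell command python3 -m jog 'ROWS'. ROWS is JSON, a list of rows, each an object of numbers: "x", "y", "z": the shift along the tool's x, y, z in mm; "ax", "ay", "az": the turn, a rotation vector about the tool's x, y, z in rad; "grip": the finger opening in mm, from 0 to 85.4. In form: [{"x": .., "y": .., "z": .., "ax": .., "ay": .., "az": .., "grip": ..}, ...]. A call has 1 to 5 rows; each row is the pose to reach, as a shift and turn from the pose commanded when the call began, along the tool's axes at that moment; what a row does not reach only later rows make up. A row lasts 1/10 s, in which the tool goes at most 50 mm and 8.59 degrees, less where a joint would pass 70% of its speed; a pose out of reach is approached as far as the arm can. A call with a gripper value outside its range is refused whole. The fingers move at their own pace and stop on an object; the grip force is fixed at half the most. Time passes only in rows, so rows that repeat a pose let the fingers close. It gives the time, the measured TCP pose, the force and the opening at its end, in the units of the state.
- read_state(): the state, without advancing time (a new reading comes with each control period).
- get_image(name): name is "scene" or "top"; returns a dict with "color" (400x640x3 uint8, red, green, blue), "vfov" (degrees; the focal length in pixels is half the picture's height over the tangent of half this angle, whatever the lens; pixels are square), "cx", "cy" (the principal point, pixels), "k1" (the pictures are not rectified: a ray, as slopes to the right and down, at radius r is drawn at 1 + k1 r^2 times it, then the intrinsics apply), "camera_from_world" (4x4, takes a point from world to camera coordinates). Camera axes: x right, y down, z forward; pixel columns grow to the right and rows downward; lengths in mm; the calibration is good to about 2 mm. A picture is of the moment at which its call begins. There is no depth.
- finish_job(): hands the job in, once; it reports no verdict.
The state is a dict: "clock": time; "qpos": joint angles; "qd": joint speeds; "tau": joint torques, N m; "eef_pos": TCP position; "tool_rot": TCP orientation; "force": force on the tool from outside, world axes, zero at the start; "torque": the same for the moment, N m; "width": finger opening in mm.
Only numpy, scipy, OpenCV 4.12 (cv2) and the standard library are available. Lean on these libraries where they do the work, as an engineer would, in place of code of your own. Each camera call takes 0.05 s, during which the arm holds its last target.

TASK

Before work starts, trip-test the bench's sloping power box: with the fingertips press its round test button down until the wide lever drops, and push that lever back up until it snaps over and stays. Only then start the dust extractor: press the plain flat start button (not the mushroom stop button) on the separate two-button starter box fully in, so that it stays in. Leave the narrow lever of the lamp circuit up, and do not lift or push away the starter box or anything else lying on the bench.

Things in the scene. Friction and masses are not known exactly. Their poses are not given: they have to be found in the camera images.
- power_box: Grey power box, fixed, 165 deep (x) x 220 wide (y) mm; its face slopes up at 20 degrees from 40 mm at the front to 100 at the back. Origin: centre of its underside; x to its back, y to its left. Lower half, left to right: test button and wide lever (in one white housing 10 mm off the face), narrow lever; upper half: two flapped sockets. It stands left or right of the starter box.
- test_button_top (a point): Centre of the flat top of the round grey test button (23 mm across, 10 mm proud of its collar), 52 mm to the left of the wide lever. z axis: out of the sloping face, x: up the slope, y: to the box's left. Pressed along -z, 8 mm in all; it springs back when let go.
- test_button (a joint): Travel of the test button: 0 m out, 0.008 m fully pressed. It needs about 5 N; after about 6 to 7 mm its stem trips the wide lever, which snaps down.
- main_lever_pivot (a point): Hinge axis of the wide lever (fixed point on the power box, 12 mm below the front of the white housing, in the middle of the lever's width). x axis: up the slope, y: along the hinge, to the box's left, z: out of the sloping face.
- main_lever_tip (a point): Middle of the outer end of the wide black lever, 28 mm from its pivot. The lever is 32 mm wide (along the hinge), 10 mm thick, and stands 16 mm out of the white housing. It leans 18 degrees up the slope when up (on) and 18 degrees down the slope when dropped. Down the slope from the pivot the housing's front is free for 38 mm and the face for 55 mm, up the slope for 45 mm.
- main_lever (a joint): Angle of the wide lever: 0 rad up (on, as at the start), 0.64 rad dropped (tripped). Spring-loaded over centre at 0.32 rad: it snaps to whichever end is nearer. Pushing it back up takes about 2 N at its tip, along the slope.
- lamp_lever (a joint): Angle of the narrow lever (12 mm wide, the same length as the wide one, 72 mm to the right of it): 0 rad up, 0.64 rad down. It is up at the start and has to stay up.
- starter: Starter box of the dust extractor: loose grey box 100 deep (x) x 156 wide (y) x 64 mm high with a level top, 0.9 kg, on rubber feet. Origin: centre of its underside; x axis to its back, y to its left, z up. The flat start button is in its left half (y = +36 mm), the mushroom stop button in its right half (y = -36 mm).
- start_button_top (a point): Centre of the flat top of the start button, a plain grey cylinder 29 mm across that stands 12 mm proud of its metal collar when out (top 79 mm above the bench). z axis up; pressed straight down.
- start_button (a joint): Travel of the start button: 0 m out (extractor off, as at the start), 0.007 m in (on). It needs about 4 N at first, snaps in past half way and then stays in; as it goes in, the stop button rises 7 mm.
- stop_button_top (a point): Centre of the top of the grey mushroom-headed stop button (40 mm across). It sits low (top 78 mm above the bench) while the extractor is off and rises 7 mm when the start button goes in; pressing it puts the start button out again.
- screwdriver: Loose screwdriver with a yellow handle, 170 mm long, 26 mm thick, lying between the two boxes; bystander. Origin under its middle.
- tape_measure: Loose tape measure, 39 x 86 x 60 mm, lying between the two boxes, farther back; bystander. Origin: centre of its underside.
- pencil: Loose carpenter's pencil, 176 mm long, near the bench's front edge; bystander. Origin under its middle.
- pine_offcut: Loose pine offcut, 60 x 110 x 25 mm, near the bench's front edge; bystander. Origin: centre of its underside.
- try_square: Loose try square, 221 x 100 x 18 mm, at the left; bystander. Origin under its middle.

How it is judged (in metres and radians):
On the way, in this order (a step that is already met when the one before it is completed fails the run):
1. the test button is being pressed while the wide lever has not yet dropped and the extractor is off (value of joint test_button above 0.0004 m and value of joint main_lever below 0.5 rad and value of joint start_button below 0.002 m).
2. the test button is down and the wide lever has dropped (value of joint test_button above 0.0045 m and value of joint main_lever above 0.5 rad and value of joint start_button below 0.002 m).
3. the wide lever has been pushed back up and stays there with the test button out, the extractor still off (value of joint main_lever below 0.08 rad and value of joint test_button below 0.0015 m and value of joint start_button below 0.002 m), for 0.2 s.
4. the start button is in (value of joint start_button above 0.0055 m and value of joint main_lever below 0.08 rad), for 0.2 s.
At the end, for the whole second after the job is handed in: Wide lever up (within 0.08 rad of its end), narrow lever up, test button out, start button in (at least 5.5 of 7 mm), starter box standing at rest within 20 mm of where it was (all of step 4 and value of joint lamp_lever below 0.08 rad and value of joint test_button below 0.0015 m and distance of starter from where it was at the start of the episode below 0.02 m and angle between starter's own z axis and vertical below 0.05 rad and linear speed of starter below 0.01 m/s); the robot touches nothing.
It fails at once if the extractor is started while the power box is tripped (value of joint start_button above 0.0035 m and value of joint main_lever above 0.32 rad).
It fails at once if the narrow lever is knocked down (value of joint lamp_lever above 0.32 rad).
It fails at once if the starter box is lifted, tipped or pushed more than 20 mm (distance of starter from where it was at the start of the episode above 0.02 m or height (world z) of starter above 0.01 m or angle between starter's own z axis and vertical above 0.15 rad).
It fails at once if one of the loose things lying round about is pushed more than 30 mm or lifted (distance of any of screwdriver, tape_measure, pencil, pine_offcut, try_square from where it was at the start of the episode above 0.03 m or height (world z) of any of screwdriver, tape_measure, pencil, pine_offcut, try_square above 0.015 m).
It also fails if it takes over 48 s, if anything falls off the work surface, if the arm or the gripper's body presses on something with over 40 N, if the wrist force passes 120 N, or if a joint passes its speed limit or range.

## Working session

There is one attempt and no reset: what is moved stays moved. The work goes in short steps, Python scripts to look and compute and a shell command to move; the robot and the scene stay as the last step left them, time stands still between calls to the robot, and variables do not carry over. Pictures are saved under pics/ and viewed, and the job is handed in when it is done.

```bash
mkdir -p pics; ls
python3 - <<'E'
from cell import *
import cv2, numpy as np
s=read_state(); print(s)
for n in ("scene","top"):
    d=get_image(n); cv2.imwrite(f"pics/{n}0.png",d["color"][:,:,::-1])
    print(n,d["vfov"],d["cx"],d["cy"],d["k1"],np.round(d["camera_from_world"],4).tolist())
E
```

```text
pics
{'clock': 0.0, 'qpos': array([-1.22977719,  0.62932933,  0.03843797,  1.51833789, -0.02701418,
        0.99625649, -0.01994202]), 'qd': array([-1.91304289e-06,  7.42670547e-04, -3.73377634e-04, -3.54863322e-04,
       -7.56639917e-04,  2.78502084e-04,  2.68376077e-04]), 'tau': array([-2.24851469e-04, -5.63399184e+01,  1.22633860e+00, -1.93445295e+01,
        1.10831286e-02,  1.03092432e-02, -6.91281965e-07]), 'eef_pos': array([256.93835775, 596.43853595, 241.40947918]), 'tool_rot': array([-1.57080416,  0.00181335,  1.16403134]), 'force': array([-0.23423422,  0.18634819,  0.6741978 ]), 'torque': array([ 0.00509728, -0.00606567,  0.07864887]), 'width': 85.45504145924744}
scene 52.528830659717386 315.60687634963836 194.8993251526007 -0.06788598966089326 [[-0.9385, -0.3445, -0.0231, 497.8758], [-0.1644, 0.5047, -0.8475, 96.5077], [0.3037, -0.7915, -0.5304, 1223.6309], [0.0, 0.0, 0.0, 1.0]]
top 52.719691319674894 316.44806728759704 199.60178395891427 -0.07135814805432183 [[-0.0212, -0.9994, 0.0266, 99.3612], [-0.9915, 0.0176, -0.1289, 501.7743], [0.1283, -0.0291, -0.9913, 1171.3764], [0.0, 0.0, 0.0, 1.0]]
```

View pics/scene0.png

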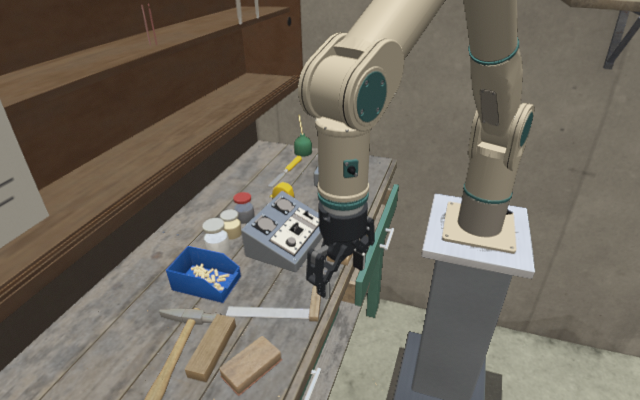

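View pics/top0.png

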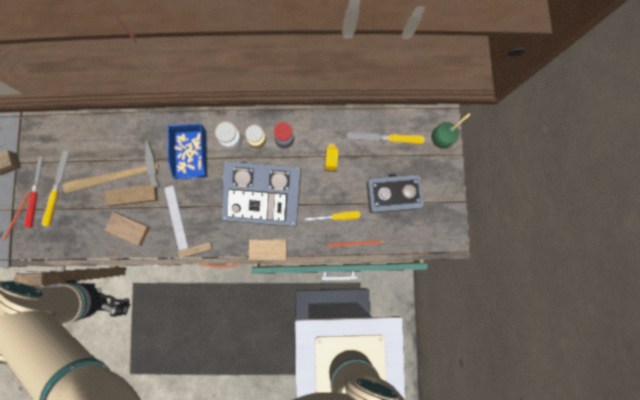

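```bash
cat > h.py <<'E'
import cv2, numpy as np
from cell import *
def cam(d):
    f=200/np.tan(np.radians(d["vfov"])/2)
    return f,d["cx"],d["cy"],d["k1"],np.array(d["camera_from_world"])
def proj(d,P):
    f,cx,cy,k,T=cam(d); P=np.atleast_2d(P); p=P@T[:3,:3].T+T[:3,3]
    s=p[:,:2]/p[:,2:]; r2=(s**2).sum(1,keepdims=True); s=s*(1+k*r2)
    return s*f+[cx,cy]
def ray(d,uv):
    f,cx,cy,k,T=cam(d); s0=(np.array(uv,float)-[cx,cy])/f; s=s0.copy()
    for _ in range(20): s=s0/(1+k*(s**2).sum())
    R=T[:3,:3]; return -R.T@T[:3,3], R.T@np.r_[s,1]
def onz(d,uv,z):
    o,v=ray(d,uv); return o+v*(z-o[2])/v[2]
def crop(d,x0,y0,w,h,k,fn,pts=None):
    im=cv2.resize(d["color"][y0:y0+h,x0:x0+w,::-1],None,fx=k,fy=k,interpolation=cv2.INTER_CUBIC)
    if pts is not None:
        for p in pts:
            q=((np.array(p)+.5-[x0,y0])*k).astype(int); cv2.circle(im,tuple(int(a) for a in q),2,(0,0,255),-1)
    cv2.imwrite(fn,im)
E
python3 - <<'E'
from h import *
d=get_image("top"); crop(d,210,155,100,75,8,"pics/t1.png"); crop(d,360,165,75,55,10,"pics/t2.png")
d=get_image("scene"); crop(d,235,185,100,90,6,"pics/s1.png")
E
```

```text
(no output)
```

View pics/t1.png

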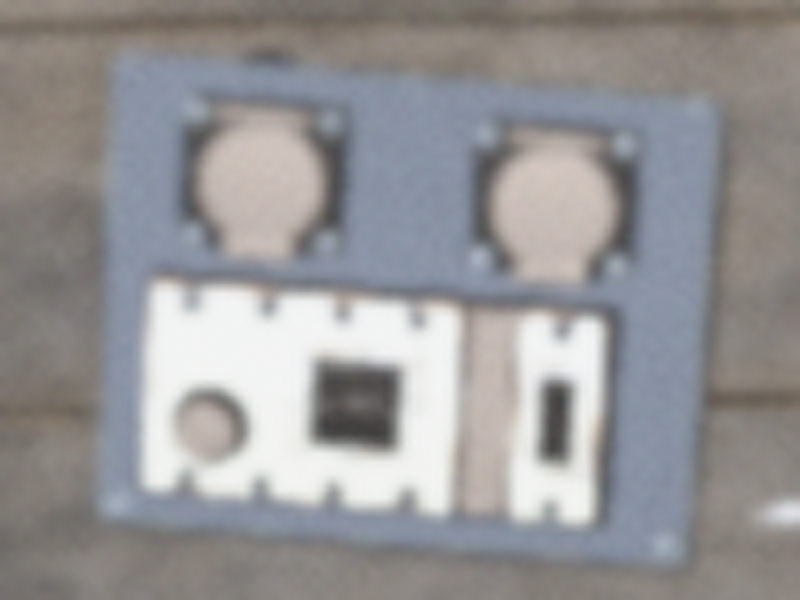

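View pics/t2.png

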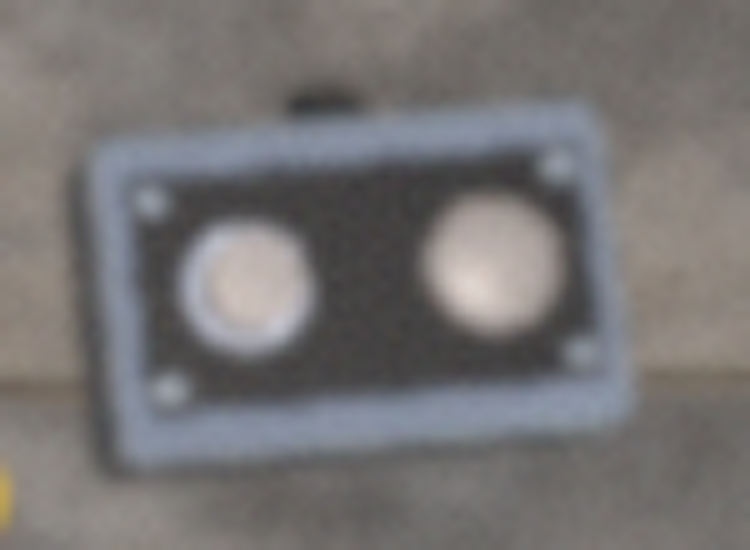

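View pics/s1.png

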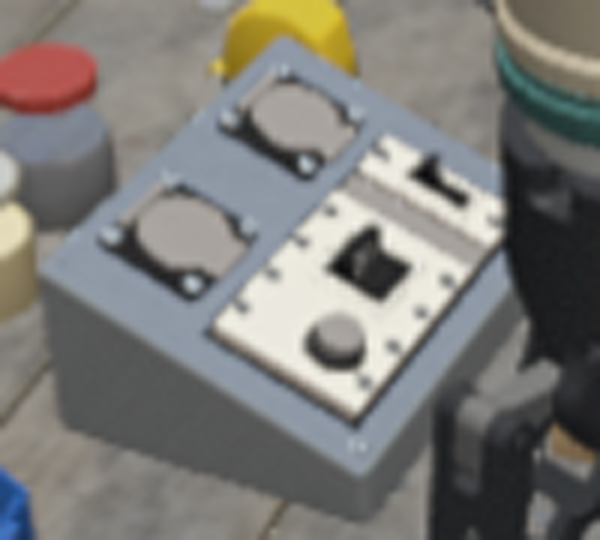

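```bash
cat > fit.py <<'E'
from h import *
from scipy.optimize import least_squares
t=get_image("top"); s=get_image("scene")
def tp(l): return np.array(l)/8-.5+[210,155]
def t2(l): return np.array(l)/10-.5+[360,165]
def sp(l): return np.array(l)/6-.5+[235,185]
def W(p,L):
    c,s_=np.cos(p[2]),np.sin(p[2]); L=np.atleast_2d(L)
    return np.c_[p[0]+c*L[:,0]-s_*L[:,1], p[1]+s_*L[:,0]+c*L[:,1], L[:,2]]
BL,BR,FR,FL=[82.5,110,100],[82.5,-110,100],[-82.5,-110,40],[-82.5,110,40]
ct=tp([[115,55],[718,100],[683,565],[97,520]]); cs=sp([[45,268],[285,38],[360,475]])
f=lambda p:np.r_[(proj(t,W(p,[BL,BR,FR,FL]))-ct).ravel(),(proj(s,W(p,[BL,BR,FL]))-cs).ravel()]
r=least_squares(f,[520,180,0]); print(r.x,np.round(r.fun,2)); pb=r.x
f1=lambda p:f(p)[:8]; r1=least_squares(f1,pb); print("top only",r1.x,np.round(r1.fun,2))
a=np.radians(20)
def face(u,v,w): # u up slope from front edge, v left, w out
    return [-82.5+u*np.cos(a)-w*np.sin(a), v, 40+u*np.sin(a)+w*np.cos(a)]
# button: fit u,v,w
bt=tp([209,425]); bs=sp([338,335])
g=lambda q:np.r_[(proj(t,W(pb,face(*q)))-bt).ravel(),(proj(s,W(pb,face(*q)))-bs).ravel()]
rb=least_squares(g,[50,60,20]); print("button u,v,w",rb.x,rb.fun, W(pb,face(*rb.x)))
S=np.array
ct2=t2([[92,150],[603,103],[635,420],[122,465]])
L=[[50,78,64],[50,-78,64],[-50,-78,64],[-50,78,64]]
r2=least_squares(lambda p:(proj(t,W(p,L))-ct2).ravel(),[520,-200,0]); print("starter",r2.x,np.round(r2.fun,2))
print("start btn", W(r2.x,[0,36,79]), onz(t,t2([243,283]),79), "stop",W(r2.x,[0,-36,78]),onz(t,t2([495,263]),78))
if __name__=="__main__":
    cor=[face(u,v,0) for u in(0,175.6) for v in (110,-110)]
    q=rb.x
    for w in (10,20,22): 
        print(w,[onz(t,bt[None][0],0)] and None)
    pts=cor+[face(*q),face(q[0],q[1]-52,-2),face(q[0],q[1]-124,-2),face(q[0]+28*np.sin(.314),q[1]-52,-2+28*np.cos(.314))]
    crop(t,210,155,100,75,8,"pics/t1b.png",proj(t,W(pb,pts)))
    crop(s,235,185,100,90,6,"pics/s1b.png",proj(s,W(pb,pts)))
E
sed -i '/for w in (10,20,22)/,+1d' fit.py; python3 fit.py
```

```text
[ 5.18006848e+02  2.53950045e+02 -1.02878690e-01] [-1.02 -0.89  0.81 -0.01  0.58  1.2  -0.92  0.48 -1.74 -0.31 -0.28 -1.28
  1.39 -0.29]
top only [ 5.18580380e+02  2.53540775e+02 -9.77120915e-02] [-1.04 -0.91  0.82 -0.42  0.88  0.82 -0.65  0.48]
button u,v,w [45.70235412 64.84262157 15.93779406] [-0.05427525 -0.15687354  0.1525888   0.02037386] [[479.89908487 323.07170183  70.60775318]]
starter [ 5.15204621e+02 -1.42670123e+02  6.62647696e-02] [-0.85 -1.3   0.14 -0.81  1.03  1.   -0.29  1.04]
start btn [[ 512.8208348  -106.74913249   79.        ]] [ 513.75033181 -103.80386351   79.        ] stop [[ 517.58840734 -178.59111362   78.        ]] [ 518.50908814 -178.02071353   78.        ]
```

View pics/t1b.png

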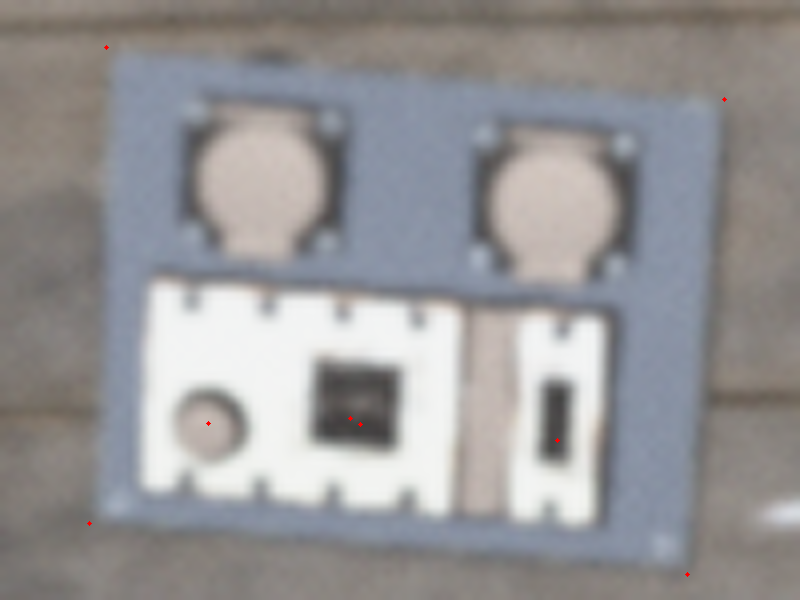

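View pics/s1b.png

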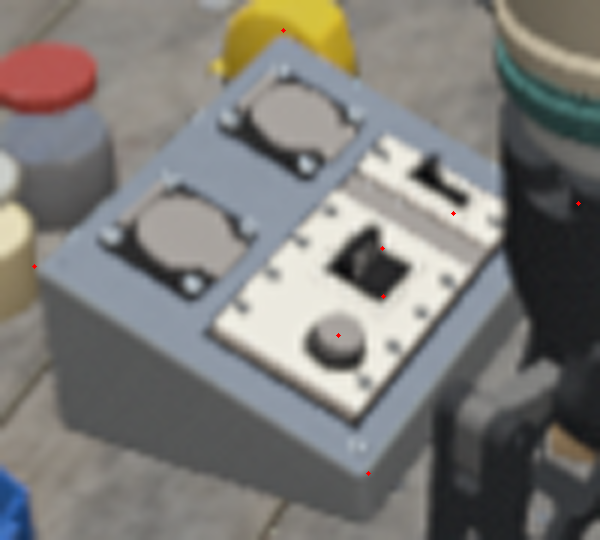

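```bash
cat > plan.py <<'E'
import io,contextlib
with contextlib.redirect_stdout(io.StringIO()):
    from fit import *
from scipy.spatial.transform import Rotation as Ro
def uvw(px,w): # top pixel -> face coords at given w
    r=least_squares(lambda q:(proj(t,W(pb,face(q[0],q[1],w)))-px).ravel(),[50,30]); return r.x
def faceR(p=pb):
    u=W([0,0,p[2]],[np.cos(a),0,np.sin(a)])[0]; yb=W([0,0,p[2]],[0,1,0])[0]; n=np.cross(u,yb)
    return np.c_[yb,-n,-u]   # tool axes columns
def go(pos,R,off=11):
    """pos = fingertip point; prints shift in tool axes"""
    st=read_state(); R0=Ro.from_euler('xyz',st['tool_rot']).as_matrix()
    tcp=np.array(pos)-off*R[:,1]
    print("clock",round(st['clock'],2),"tcp target",np.round(tcp,1),"shift",np.round(R0.T@(tcp-st['eef_pos']),1),"rot",np.round(Ro.from_matrix(R0.T@R).as_rotvec(),3))
E
python3 - <<'E'
from plan import *
for w in (16,21): print("btn",w,uvw(tp([209,425]),w))
print("pivot win",uvw(tp([357,402]),10),"lamp",uvw(tp([556,421]),10))
print("housing",[uvw(tp(c),10).round(1) for c in ([148,282],[608,312],[598,522],[140,488])])
print(np.linalg.inv(cam(t)[4])[:3,3])
q=uvw(tp([209,425]),21); P=W(pb,face(q[0],q[1],21+40))[0]; print(P); go(P,faceR())
E
```

```text
btn 16 [45.26939976 64.65562668]
btn 21 [46.57130382 63.7153161 ]
pivot win [56.85630663 12.87609775] lamp [ 56.06140837 -58.92960027]
housing [array([94.3, 89.8]), array([ 97.6, -74.8]), array([ 19.9, -76.5]), array([18. , 89.9])]
[ 349.32037741  124.52521153 1223.20954833]
[465.2648493  323.44928938 113.24957387]
clock 0.4 tcp target [461.5 323.8 123.6] shift [-169.9  118.6 -295.8] rot [-0.346 -0.301 -0.053]
```

```bash
python3 -m jog '[{"x":-22,"z":-38,"ax":-0.07,"ay":-0.06,"az":-0.01,"grip":0},{"x":-45,"z":-76,"ax":-0.14,"ay":-0.12,"az":-0.02,"grip":0},{"x":-67,"z":-115,"ax":-0.2,"ay":-0.18,"az":-0.03,"grip":0},{"x":-90,"y":10,"z":-152,"ax":-0.28,"ay":-0.24,"az":-0.04,"grip":0},{"x":-112,"y":20,"z":-190,"ax":-0.346,"ay":-0.301,"az":-0.053,"grip":0}]'
python3 - <<'E'
from plan import *
P=W(pb,face(46,64.2,21+30))[0]; go(P,faceR())
E
```

```text
clock 0.5 tcp target [464.4 324.  114. ] shift [-168.6  128.3 -298.4] rot [-0.346 -0.301 -0.053]$[0]: bad value
```

```bash
python3 -m jog '[{"x":-22,"y":0,"z":-38,"ax":-0.07,"ay":-0.06,"az":-0.01,"grip":0},{"x":-45,"y":0,"z":-76,"ax":-0.14,"ay":-0.12,"az":-0.02,"grip":0},{"x":-67,"y":0,"z":-115,"ax":-0.2,"ay":-0.18,"az":-0.03,"grip":0},{"x":-90,"y":10,"z":-152,"ax":-0.28,"ay":-0.24,"az":-0.04,"grip":0},{"x":-112,"y":20,"z":-190,"ax":-0.346,"ay":-0.301,"az":-0.053,"grip":0}]'
python3 - <<'E'
from plan import *
P=W(pb,face(46,64.2,21+30))[0]; go(P,faceR())
E
```

```text
clock: 1.0
eef_pos: [387.9, 418.4, 222.8]
tool_rot: [-1.922, -0.002, 1.472]
force: [1.6, -0.5, 0.4]
width: 12.1
clock 1.1 tcp target [464.4 324.  114. ] shift [-76.9 130.2 -43.2] rot [-0.    -0.002 -0.011]
```

```bash
python3 -m jog '[{"x":-35,"y":20,"z":-20,"ax":0,"ay":0,"az":0,"grip":0},{"x":-65,"y":45,"z":-38,"ax":0,"ay":0,"az":0,"grip":0},{"x":-77,"y":85,"z":-43,"ax":0,"ay":0,"az":0,"grip":0},{"x":-77,"y":120,"z":-43,"ax":0,"ay":0,"az":0,"grip":0},{"x":-77,"y":130,"z":-43,"ax":0,"ay":0,"az":-0.01,"grip":0}]'
python3 - <<'E'
from plan import *
P=W(pb,face(46,64.2,21))[0]; go(P,faceR()); print(read_state()['force'],read_state()['width'])
E
cat > look.py <<'E'
from h import *
import sys
n=sys.argv[1]
d=get_image("top"); crop(d,210,130,100,100,6,f"pics/{n}t.png")
d=get_image("scene"); crop(d,225,165,115,100,6,f"pics/{n}s.png")
a=cv2.imread(f"pics/{n}t.png");b=cv2.imread(f"pics/{n}s.png")
cv2.imwrite(f"pics/{n}.png",cv2.resize(np.hstack([a,b]),None,fx=.62,fy=.62,interpolation=cv2.INTER_AREA))
E
python3 look.py a1
```

```text
clock: 1.6
eef_pos: [463.8, 332.2, 111.8]
tool_rot: [-1.918, -0.005, 1.469]
force: [-0.3, -0.6, 0.7]
width: -0.3
clock 1.7 tcp target [474.6 323.   85.8] shift [-8.7 29.7 -1.6] rot [-0.002  0.     0.007]
[ 0.13026537 -0.80506109  0.01337678] 0.42725003309169596
```

View pics/a1.png

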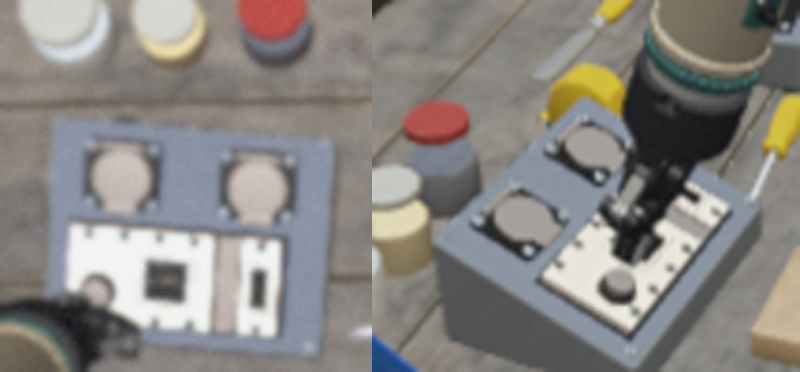

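Run:
```python
from plan import *
st=read_state(); R0=Ro.from_euler('xyz',st['tool_rot']).as_matrix(); print(R0.round(2),st['eef_pos'])
pts=[st['eef_pos']+k*R0[:,1] for k in (11,0,-70)]
ct_=proj(t,pts); cs_=proj(s,pts); print(ct_,cs_)
crop(t,210,155,100,75,8,"pics/a2.png",ct_); crop(s,235,165,100,90,6,"pics/a3.png",cs_)
```

```text
[[ 0.1   0.34 -0.93]
 [ 1.   -0.02  0.1 ]
 [ 0.01 -0.94 -0.34]] [464.02143276 334.72771498 115.8939421 ]
[[229.29075369 210.49821809]
 [228.48774063 211.47625108]
 [222.99527117 218.16951087]] [[292.81421691 233.24895626]
 [293.9113508  230.3799396 ]
 [301.25482756 211.18096006]]
```

View pics/a2.png

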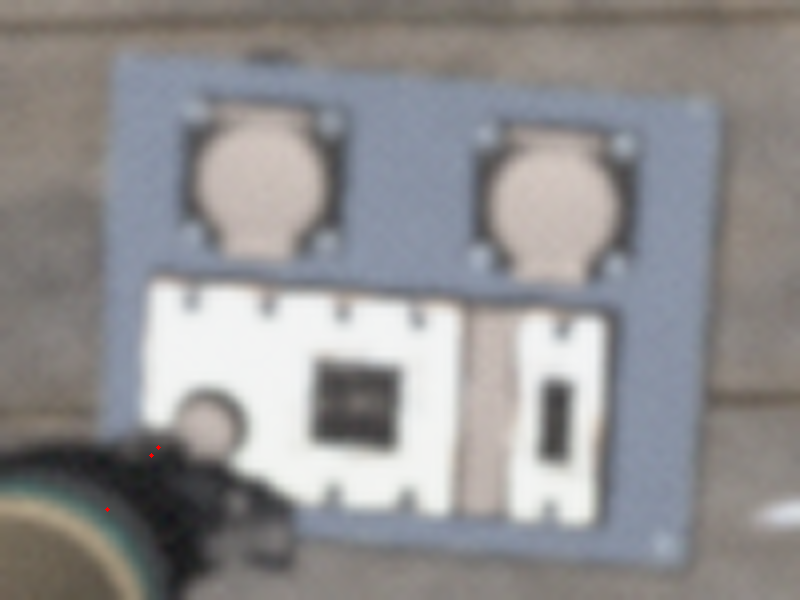

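View pics/a3.png

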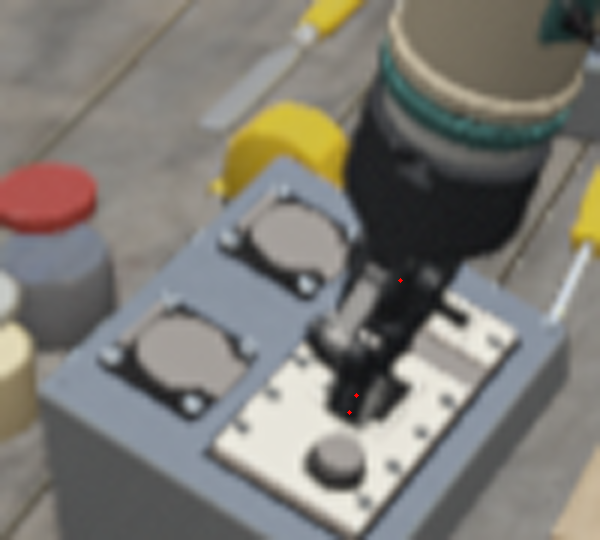

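Run:
```python
from plan import *
for i in range(4):
    st=read_state(); print(st['clock'],st['eef_pos'].round(1),st['tool_rot'].round(3),np.array(st['force']).round(1)); get_image("top")
go(W(pb,face(46,64.2,21))[0],faceR())
```

```text
2.0 [463.9 334.6 115.9] [-1.92  -0.011  1.472] [-0.4 -0.5  0.9]
2.05 [463.8 334.6 115.8] [-1.92  -0.011  1.472] [-0.4 -0.5 -0. ]
2.1 [463.8 334.4 115.7] [-1.92  -0.011  1.472] [-0.2 -0.8  0.3]
2.15 [463.8 334.3 115.5] [-1.92  -0.01   1.472] [-0.1 -0.  -0.1]
clock 2.2 tcp target [474.6 323.   85.8] shift [-10.3  31.7  -1.1] rot [0.    0.    0.011]
```

```bash
python3 -m jog '[{"x":-5,"y":5,"z":-1,"ax":0,"ay":0,"az":0,"grip":0},{"x":-10,"y":12,"z":-1,"ax":0,"ay":0,"az":0.01,"grip":0},{"x":-10,"y":20,"z":-1,"ax":0,"ay":0,"az":0.01,"grip":0},{"x":-10,"y":20,"z":-1,"ax":0,"ay":0,"az":0.01,"grip":0},{"x":-10,"y":20,"z":-1,"ax":0,"ay":0,"az":0.01,"grip":0}]'
python3 - <<'E'
from plan import *
go(W(pb,face(46,64.2,21))[0],faceR()); print(read_state()['force'])
crop(t,210,155,100,75,8,"pics/b2.png"); crop(s,235,165,100,90,6,"pics/b3.png")
E
```

```text
clock: 2.7
eef_pos: [470.5, 323.1, 96.4]
tool_rot: [-1.919, 0.0, 1.468]
force: [0.0, 0.5, 0.8]
width: 0.1
clock 2.8 tcp target [474.6 323.   85.8] shift [ 0.  11.6 -0.2] rot [-0.  0.  0.]
[ 0.23444057  0.99314036 -0.74981184]
```

View pics/b3.png

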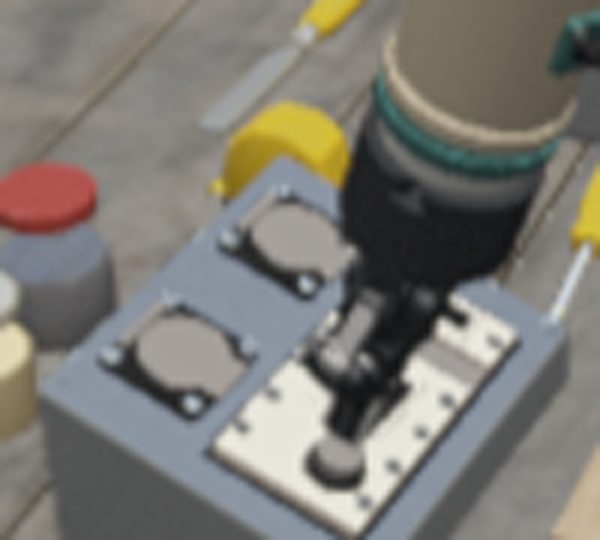

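View pics/b2.png

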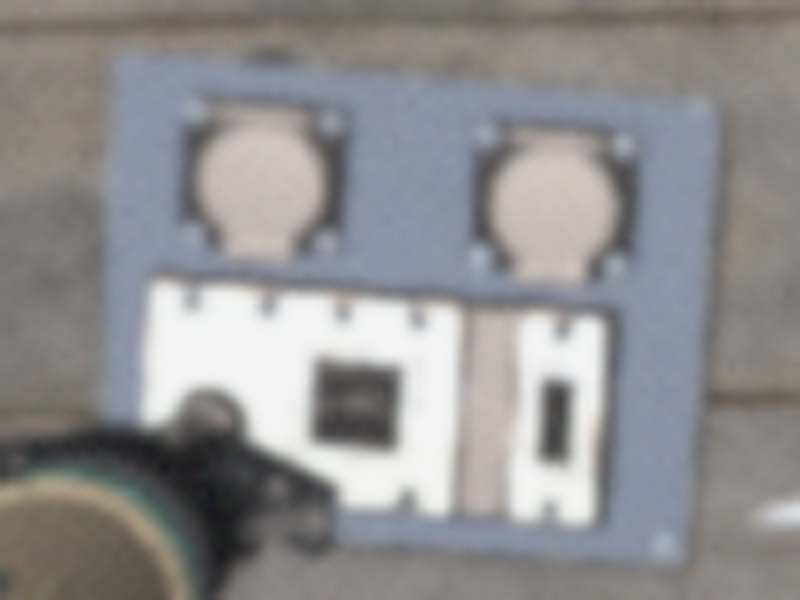

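```bash
python3 -m jog '[{"x":0,"y":4,"z":0,"ax":0,"ay":0,"az":0,"grip":0},{"x":0,"y":8,"z":0,"ax":0,"ay":0,"az":0,"grip":0},{"x":0,"y":11,"z":0,"ax":0,"ay":0,"az":0,"grip":0},{"x":0,"y":13,"z":0,"ax":0,"ay":0,"az":0,"grip":0},{"x":0,"y":14,"z":0,"ax":0,"ay":0,"az":0,"grip":0}]'
```

```text
clock: 3.3
eef_pos: [475.4, 322.9, 83.3]
tool_rot: [-1.92, -0.0, 1.468]
force: [-0.4, -0.5, 2.8]
width: 0.1
```

```bash
python3 -m jog '[{"x":0,"y":1,"z":0,"ax":0,"ay":0,"az":0,"grip":0},{"x":0,"y":2,"z":0,"ax":0,"ay":0,"az":0,"grip":0},{"x":0,"y":3,"z":0,"ax":0,"ay":0,"az":0,"grip":0},{"x":0,"y":4,"z":0,"ax":0,"ay":0,"az":0,"grip":0},{"x":0,"y":5,"z":0,"ax":0,"ay":0,"az":0,"grip":0}]'; python3 look.py c1
```

```text
clock: 3.8
eef_pos: [477.1, 322.7, 78.7]
tool_rot: [-1.92, -0.001, 1.468]
force: [-7.1, -0.1, 15.9]
width: 0.0
```

View pics/c1.png

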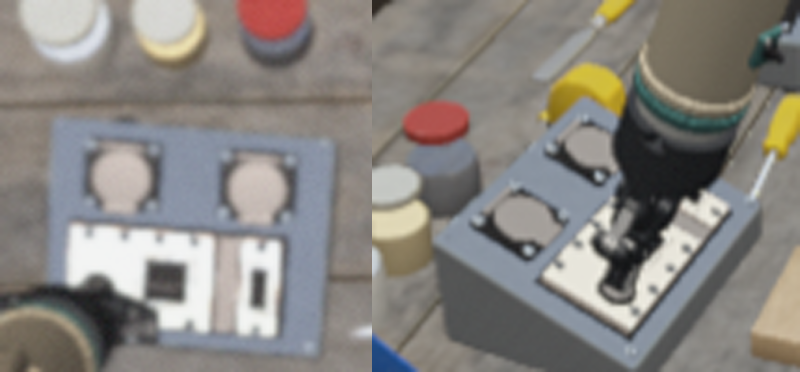

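Run:
```python
from plan import *
crop(t,210,155,100,75,8,"pics/c2.png"); go(W(pb,face(46,64.2,0))[0],faceR()); print(read_state()['force'])
```

```text
clock 4.0 tcp target [481.8 322.2  66.1] shift [-0.  13.7 -0.2] rot [-0.     0.     0.001]
[-3.04834918  0.56210337  7.86811328]
```

View pics/c2.png

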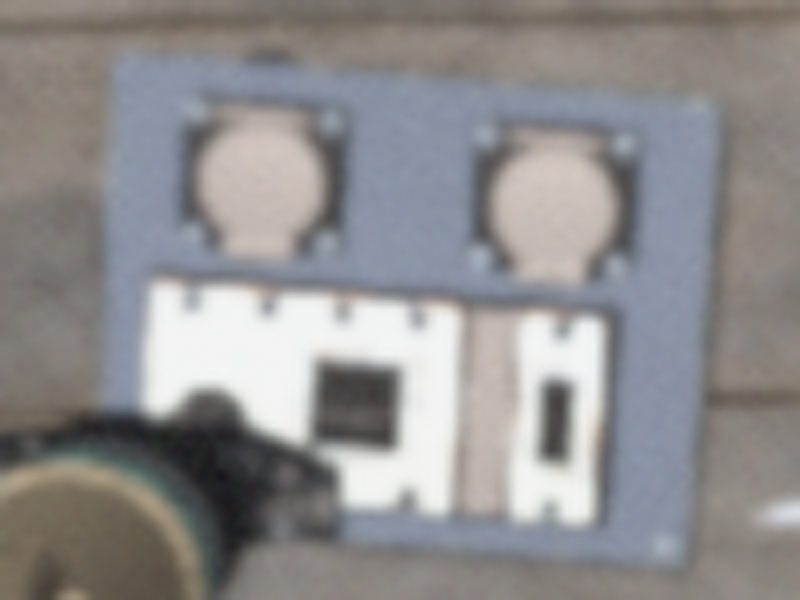

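```bash
python3 -m jog '[{"x":0,"y":1,"z":0,"ax":0,"ay":0,"az":0,"grip":0},{"x":0,"y":2,"z":0,"ax":0,"ay":0,"az":0,"grip":0},{"x":0,"y":2,"z":0,"ax":0,"ay":0,"az":0,"grip":0},{"x":0,"y":-10,"z":0,"ax":0,"ay":0,"az":0,"grip":0},{"x":0,"y":-30,"z":0,"ax":0,"ay":0,"az":0,"grip":0}]'
python3 -m jog '[{"x":0,"y":-30,"z":10,"ax":0,"ay":0,"az":0,"grip":0},{"x":0,"y":-40,"z":40,"ax":0,"ay":0,"az":0,"grip":0},{"x":0,"y":-40,"z":60,"ax":0,"ay":0,"az":0,"grip":0}]'
python3 - <<'E'
from plan import *
crop(t,210,155,100,75,8,"pics/d2.png"); crop(s,235,165,100,90,6,"pics/d3.png")
E
```

```text
clock: 4.5
eef_pos: [466.4, 322.5, 106.1]
tool_rot: [-1.919, 0.003, 1.468]
force: [0.0, -0.1, -0.6]
width: -0.1
clock: 4.8
eef_pos: [396.0, 330.9, 124.6]
tool_rot: [-1.919, -0.002, 1.468]
force: [0.5, 1.3, 0.2]
width: -0.1
```

View pics/d3.png

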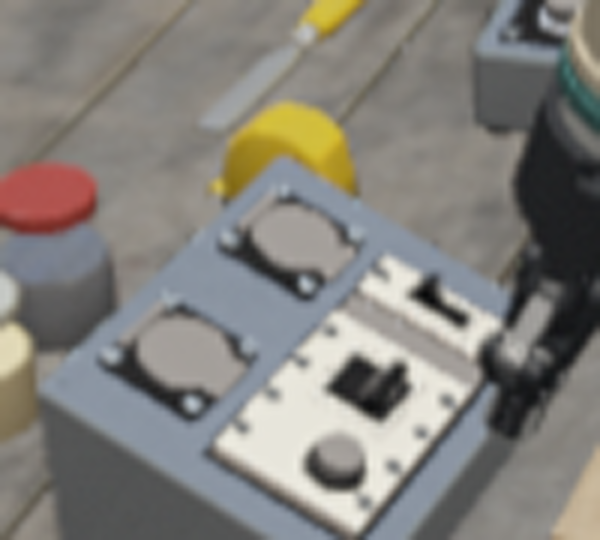

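View pics/d2.png

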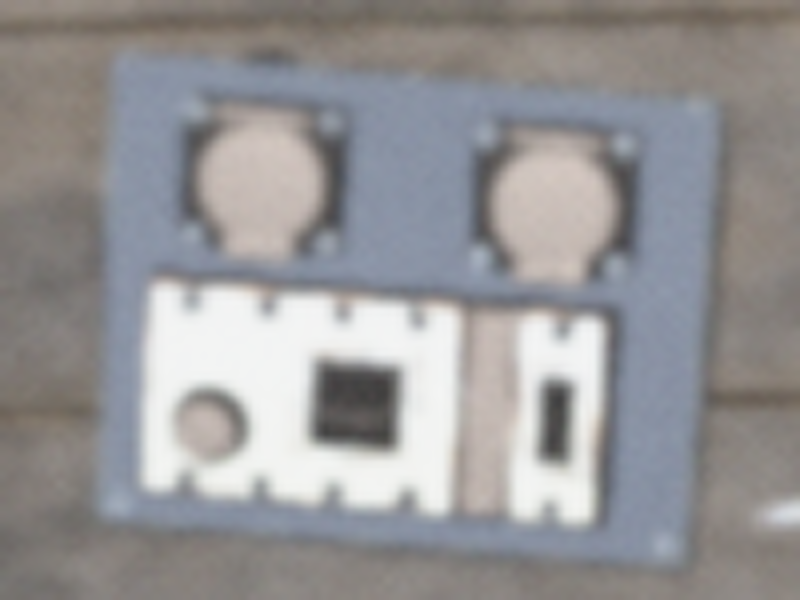

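Run:
```python
from plan import *
for u,w in ((57-35,45),(57-35,16),(57-13,16)): go(W(pb,face(u,12.9,w))[0],faceR())
```

```text
clock 5.0 tcp target [438.8 275.1 100.1] shift [-50.7  38.1 -36. ] rot [-0.     0.001 -0.001]
clock 5.0 tcp target [448.6 274.1  72.9] shift [-50.7  67.1 -36. ] rot [-0.     0.001 -0.001]
clock 5.0 tcp target [469.2 272.   80.4] shift [-50.7  67.1 -58. ] rot [-0.     0.001 -0.001]
```

```bash
python3 -m jog '[{"x":-25,"y":0,"z":-10,"ax":0,"ay":0,"az":0,"grip":0},{"x":-48,"y":20,"z":-30,"ax":0,"ay":0,"az":0,"grip":0},{"x":-51,"y":38,"z":-36,"ax":0,"ay":0,"az":0,"grip":0},{"x":-51,"y":50,"z":-36,"ax":0,"ay":0,"az":0,"grip":0},{"x":-51,"y":50,"z":-36,"ax":0,"ay":0,"az":0,"grip":0}]'
python3 - <<'E'
from plan import *
crop(s,235,165,100,90,6,"pics/e3.png")
for u,w in ((57-35,16),(57-13,16)): go(W(pb,face(u,12.9,w))[0],faceR())
E
```

```text
clock: 5.5
eef_pos: [444.2, 273.0, 87.9]
tool_rot: [-1.919, 0.002, 1.465]
force: [0.4, -0.6, 0.7]
width: -0.0
clock 5.6 tcp target [448.6 274.1  72.9] shift [ 0.4 16.9  0.5] rot [-0.    -0.001 -0.001]
clock 5.6 tcp target [469.2 272.   80.4] shift [  0.5  16.9 -21.5] rot [-0.    -0.001 -0.001]
```

View pics/e3.png

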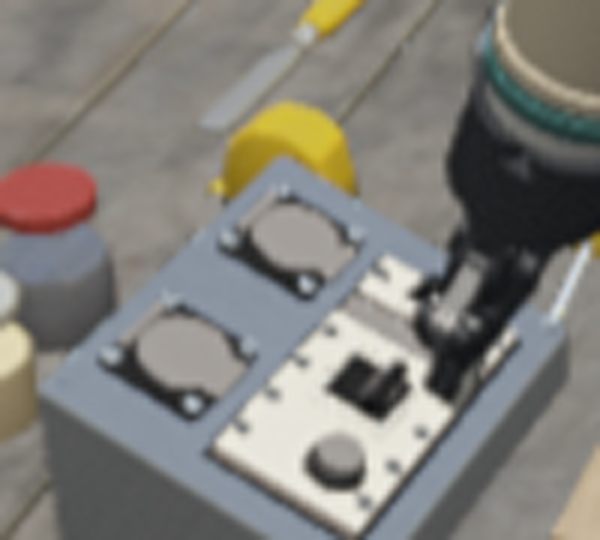

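```bash
python3 -m jog '[{"x":0,"y":6,"z":0,"ax":0,"ay":0,"az":0,"grip":0},{"x":0,"y":12,"z":0,"ax":0,"ay":0,"az":0,"grip":0},{"x":0,"y":16,"z":0,"ax":0,"ay":0,"az":0,"grip":0},{"x":0,"y":16,"z":-4,"ax":0,"ay":0,"az":0,"grip":0},{"x":0,"y":16,"z":-8,"ax":0,"ay":0,"az":0,"grip":0}]'
python3 -m jog '[{"x":0,"y":0,"z":-4,"ax":0,"ay":0,"az":0,"grip":0},{"x":0,"y":0,"z":-8,"ax":0,"ay":0,"az":0,"grip":0},{"x":0,"y":0,"z":-11,"ax":0,"ay":0,"az":0,"grip":0},{"x":0,"y":0,"z":-14,"ax":0,"ay":0,"az":0,"grip":0}]'
python3 - <<'E'
from plan import *
crop(t,210,155,100,75,8,"pics/f2.png");crop(s,235,165,100,90,6,"pics/f3.png")
for u,w in ((57-35,16),(57-13,16)): go(W(pb,face(u,12.9,w))[0],faceR())
print(read_state()['force'])
E
```

```text
clock: 6.1
eef_pos: [455.7, 273.9, 77.4]
tool_rot: [-1.92, -0.0, 1.469]
force: [0.6, 0.8, 0.0]
width: -0.1
clock: 6.5
eef_pos: [469.0, 272.3, 82.2]
tool_rot: [-1.92, -0.001, 1.468]
force: [-0.4, 0.0, -0.2]
width: 0.0
clock 6.6 tcp target [448.6 274.1  72.9] shift [-0.2  1.5 22.7] rot [ 0.001 -0.001  0.   ]
clock 6.6 tcp target [469.2 272.   80.4] shift [-0.2  1.5  0.7] rot [ 0.001 -0.001  0.   ]
[-0.36182402 -0.4206617  -0.10983664]
```

View pics/f3.png

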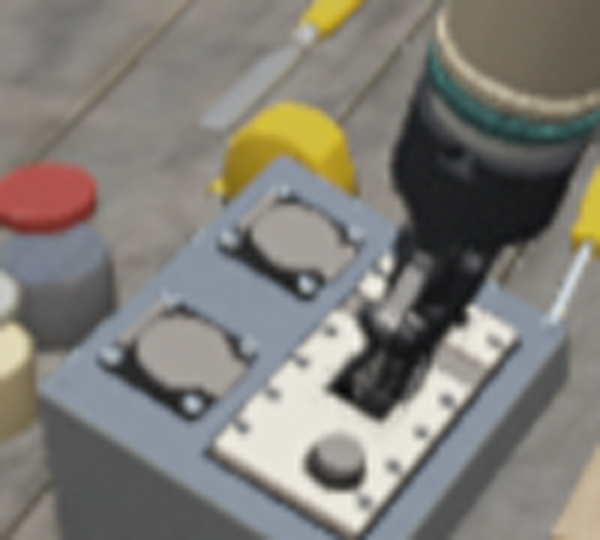

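```bash
python3 -m jog '[{"x":0,"y":0,"z":10,"ax":0,"ay":0,"az":0,"grip":0},{"x":0,"y":0,"z":22,"ax":0,"ay":0,"az":0,"grip":0},{"x":0,"y":-15,"z":30,"ax":0,"ay":0,"az":0,"grip":0},{"x":0,"y":-45,"z":50,"ax":0,"ay":0,"az":0,"grip":0},{"x":0,"y":-60,"z":70,"ax":0,"ay":0,"az":0,"grip":0}]'
python3 - <<'E'
from plan import *
crop(t,210,155,100,75,8,"pics/g2.png");crop(s,235,165,100,90,6,"pics/g3.png")
E
```

```text
clock: 7.1
eef_pos: [382.1, 281.2, 115.1]
tool_rot: [-1.92, -0.001, 1.467]
force: [-0.2, 0.4, -0.2]
width: -0.0
```

View pics/g3.png

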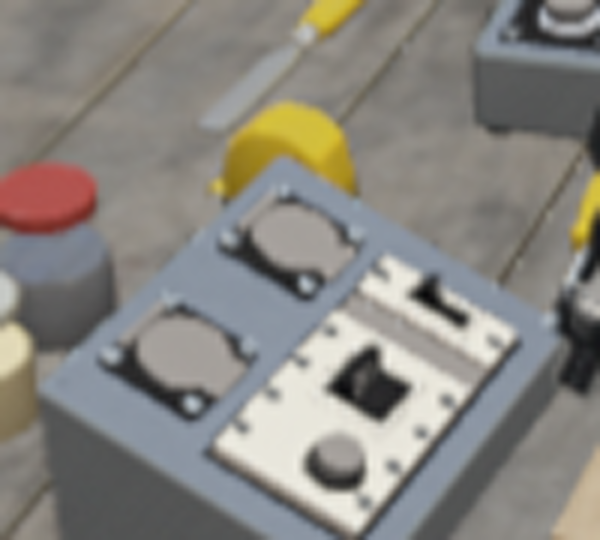

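View pics/g2.png

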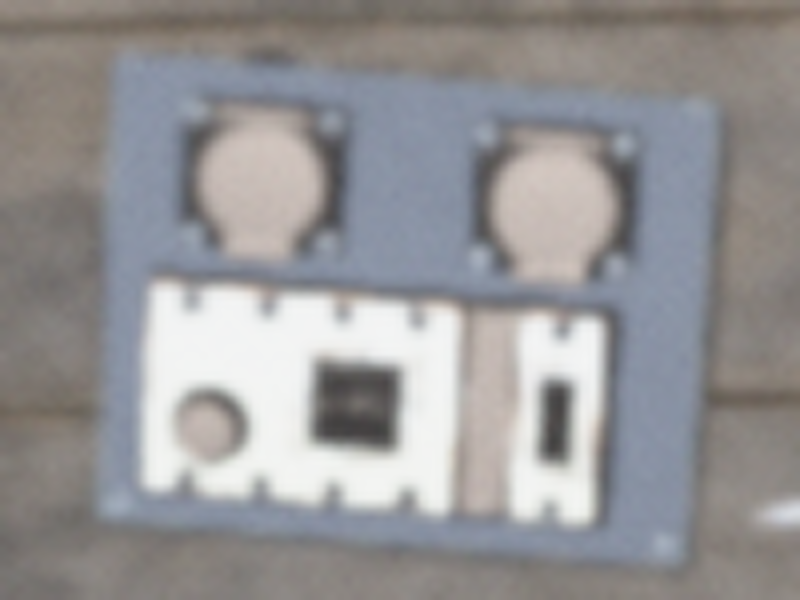

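Run:
```python
from plan import *
y=0.066; R=np.c_[[-np.sin(y),np.cos(y),0],[0,0,-1],[-np.cos(y),-np.sin(y),0]]
go([400,276,200],R); go([513.5,-105,200],R); go([513.5,-105,109],R)
```

```text
clock 7.3 tcp target [400. 276. 211.] shift [ -3.5 -84.8 -49.6] rot [ 0.349 -0.166 -0.029]
clock 7.3 tcp target [ 513.5 -105.   211. ] shift [-371.   -33.1 -192.1] rot [ 0.349 -0.166 -0.029]
clock 7.3 tcp target [ 513.5 -105.   120. ] shift [-371.    52.4 -160.9] rot [ 0.349 -0.166 -0.029]
```

```bash
python3 -m jog '[{"x":0,"y":-45,"z":-20,"ax":0,"ay":0,"az":0,"grip":0},{"x":-3,"y":-80,"z":-50,"ax":0.1,"ay":-0.05,"az":-0.01,"grip":0},{"x":-40,"y":-78,"z":-65,"ax":0.2,"ay":-0.1,"az":-0.02,"grip":0},{"x":-85,"y":-72,"z":-85,"ax":0.3,"ay":-0.15,"az":-0.025,"grip":0},{"x":-130,"y":-68,"z":-100,"ax":0.349,"ay":-0.166,"az":-0.029,"grip":0}]'
python3 - <<'E'
from plan import *
y=0.066; R=np.c_[[-np.sin(y),np.cos(y),0],[0,0,-1],[-np.cos(y),-np.sin(y),0]]
go([513.5,-105,200],R); go([513.5,-105,109],R)
E
```

```text
clock: 7.8
eef_pos: [422.2, 221.7, 182.0]
tool_rot: [-1.751, 0.036, 1.543]
force: [0.8, -0.0, 0.4]
width: -0.2
clock 7.9 tcp target [ 513.5 -105.   211. ] shift [-315.8    2.  -102.8] rot [ 0.18  -0.108 -0.049]
clock 7.9 tcp target [ 513.5 -105.   120. ] shift [-312.2   91.4  -86.3] rot [ 0.18  -0.108 -0.049]
```

```bash
python3 -m jog '[{"x":-40,"y":0,"z":-20,"ax":0.06,"ay":-0.04,"az":-0.02,"grip":0},{"x":-80,"y":0,"z":-40,"ax":0.12,"ay":-0.08,"az":-0.04,"grip":0},{"x":-120,"y":0,"z":-60,"ax":0.18,"ay":-0.108,"az":-0.049,"grip":0},{"x":-165,"y":0,"z":-75,"ax":0.18,"ay":-0.108,"az":-0.049,"grip":0},{"x":-210,"y":0,"z":-90,"ax":0.18,"ay":-0.108,"az":-0.049,"grip":0}]'
python3 - <<'E'
from plan import *
y=0.066; R=np.c_[[-np.sin(y),np.cos(y),0],[0,0,-1],[-np.cos(y),-np.sin(y),0]]
go([513.5,-105,200],R); go([513.5,-105,109],R)
E
```

```text
clock: 8.4
eef_pos: [504.8, 7.3, 204.8]
tool_rot: [-1.57, -0.002, 1.65]
force: [0.8, -0.3, -0.2]
width: -0.0
clock 8.5 tcp target [ 513.5 -105.   211. ] shift [-105.8   -6.3   -1. ] rot [-0.001  0.001 -0.004]
clock 8.5 tcp target [ 513.5 -105.   120. ] shift [-105.5   84.7   -1.1] rot [-0.001  0.001 -0.004]
```

```bash
python3 -m jog '[{"x":-45,"y":0,"z":0,"ax":0,"ay":0,"az":0,"grip":0},{"x":-85,"y":0,"z":0,"ax":0,"ay":0,"az":0,"grip":0},{"x":-105,"y":30,"z":-1,"ax":0,"ay":0,"az":0,"grip":0},{"x":-105,"y":65,"z":-1,"ax":0,"ay":0,"az":0,"grip":0},{"x":-105,"y":84,"z":-1,"ax":0,"ay":0,"az":0,"grip":0}]'
python3 -m jog '[{"x":0,"y":0,"z":0,"ax":0,"ay":0,"az":0,"grip":0},{"x":0,"y":0,"z":0,"ax":0,"ay":0,"az":0,"grip":0}]'
python3 - <<'E'
from plan import *
y=0.066; R=np.c_[[-np.sin(y),np.cos(y),0],[0,0,-1],[-np.cos(y),-np.sin(y),0]]
go([513.5,-105,79],R); print(read_state()['force'],read_state()['tool_rot'])
crop(t,340,165,100,75,8,"pics/h2.png")
px=proj(s,[[513.5,-105,79]])[0];print(px); x0=min(max(0,int(px[0])-50),540); crop(s,x0,max(0,int(px[1])-50),100,90,6,"pics/h3.png",[px])
E
```

```text
clock: 9.0
eef_pos: [511.7, -95.4, 118.3]
tool_rot: [-1.567, -0.001, 1.65]
force: [0.9, -0.4, 1.1]
width: -0.2
clock: 9.2
eef_pos: [513.2, -93.7, 121.1]
tool_rot: [-1.57, -0.002, 1.654]
force: [0.1, 0.4, -0.1]
width: 0.1
clock 9.3 tcp target [ 513.5 -105.    90. ] shift [-11.2  32.2   1.5] rot [0.001 0.017 0.001]
[-0.13442766 -0.08504253 -0.07240447] [-1.57219264e+00 -1.26613111e-03  1.65374843e+00]
[329.95364443 164.1394464 ]
```

View pics/h2.png

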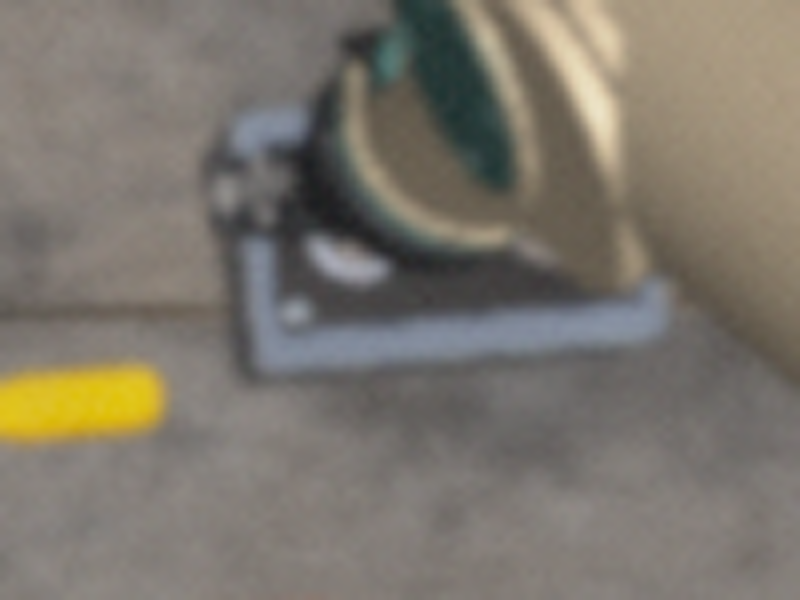

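View pics/h3.png

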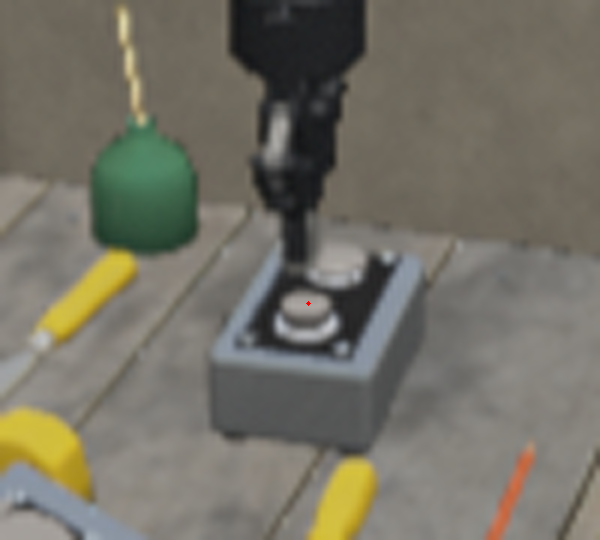

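```bash
python3 -m jog '[{"x":-6,"y":0,"z":1,"ax":0,"ay":0,"az":0,"grip":0},{"x":-11,"y":8,"z":1,"ax":0,"ay":0.01,"az":0,"grip":0},{"x":-11,"y":16,"z":1,"ax":0,"ay":0.017,"az":0,"grip":0},{"x":-11,"y":22,"z":1,"ax":0,"ay":0.017,"az":0,"grip":0},{"x":-11,"y":22,"z":1,"ax":0,"ay":0.017,"az":0,"grip":0}]'
python3 - <<'E'
from plan import *
y=0.066; R=np.c_[[-np.sin(y),np.cos(y),0],[0,0,-1],[-np.cos(y),-np.sin(y),0]]
go([513.5,-105,79],R); print(read_state()['force'])
crop(s,280,114,100,90,6,"pics/i3.png")
E
```

```text
clock: 9.8
eef_pos: [512.2, -105.1, 98.2]
tool_rot: [-1.568, -0.002, 1.636]
force: [0.1, -0.2, 0.2]
width: 0.1
clock 9.9 tcp target [ 513.5 -105.    90. ] shift [-0.2  9.  -0.7] rot [-0.001 -0.     0.002]
[ 0.15157418 -0.25001235 -0.83202837]
```

View pics/i3.png

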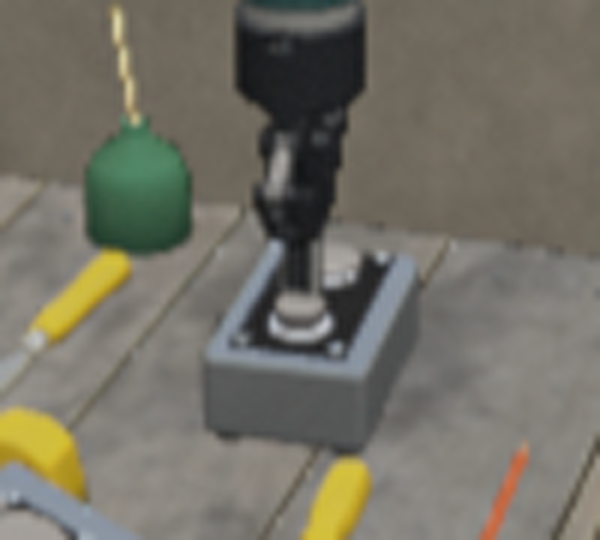

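Aligned above the start button; pressing.

```bash
python3 -m jog '[{"x":0,"y":4,"z":0,"ax":0,"ay":0,"az":0,"grip":0},{"x":0,"y":8,"z":0,"ax":0,"ay":0,"az":0,"grip":0},{"x":0,"y":10,"z":0,"ax":0,"ay":0,"az":0,"grip":0},{"x":0,"y":12,"z":0,"ax":0,"ay":0,"az":0,"grip":0},{"x":0,"y":14,"z":0,"ax":0,"ay":0,"az":0,"grip":0}]'
python3 -m jog '[{"x":0,"y":1,"z":0,"ax":0,"ay":0,"az":0,"grip":0},{"x":0,"y":2,"z":0,"ax":0,"ay":0,"az":0,"grip":0}]'
```

```text
clock: 10.4
eef_pos: [512.9, -105.2, 85.1]
tool_rot: [-1.57, -0.002, 1.636]
force: [-0.2, -0.5, -0.4]
width: 0.1
clock: 10.6
eef_pos: [512.9, -105.2, 83.1]
tool_rot: [-1.57, -0.002, 1.636]
force: [-0.3, -0.2, -0.1]
width: -0.0
```

```bash
python3 -m jog '[{"x":0,"y":1,"z":0,"ax":0,"ay":0,"az":0,"grip":0},{"x":0,"y":2,"z":0,"ax":0,"ay":0,"az":0,"grip":0},{"x":0,"y":2,"z":0,"ax":0,"ay":0,"az":0,"grip":0}]'
```

```text
clock: 10.9
eef_pos: [512.9, -105.1, 82.9]
tool_rot: [-1.571, -0.0, 1.636]
force: [-3.4, -0.1, 17.6]
width: 0.0
```

Bottomed at tip z≈72 (the expected in-height). Retract straight up and look.

```bash
python3 -m jog '[{"x":0,"y":-10,"z":0,"ax":0,"ay":0,"az":0,"grip":0},{"x":0,"y":-40,"z":0,"ax":0,"ay":0,"az":0,"grip":0},{"x":0,"y":-75,"z":0,"ax":0,"ay":0,"az":0,"grip":0},{"x":30,"y":-110,"z":20,"ax":0,"ay":0,"az":0,"grip":0},{"x":60,"y":-130,"z":60,"ax":0,"ay":0,"az":0,"grip":0}]'
python3 -m jog '[{"x":20,"y":0,"z":30,"ax":0,"ay":0,"az":0,"grip":0},{"x":20,"y":0,"z":60,"ax":0,"ay":0,"az":0,"grip":0},{"x":20,"y":0,"z":60,"ax":0,"ay":0,"az":0,"grip":0}]'
python3 - <<'E'
from plan import *
crop(t,360,165,75,55,10,"pics/j2.png");crop(s,280,114,100,90,6,"pics/j3.png"); crop(s,235,165,100,90,6,"pics/j4.png")
cv2.imwrite("pics/j5.png",t["color"][:,:,::-1]); print(read_state()['force'],read_state()['qd'].round(3))
E
```

```text
clock: 11.4
eef_pos: [455.5, -50.3, 212.5]
tool_rot: [-1.578, -0.003, 1.635]
force: [0.3, 0.8, 1.0]
width: 0.3
clock: 11.7
eef_pos: [386.5, -35.8, 210.1]
tool_rot: [-1.566, 0.001, 1.638]
force: [-0.1, -0.3, 0.2]
width: 0.1
[ 1.05688693 -0.13221208 -0.03026124] [-0.002  0.024  0.006 -0.041  0.004 -0.003 -0.002]
```

View pics/j3.png

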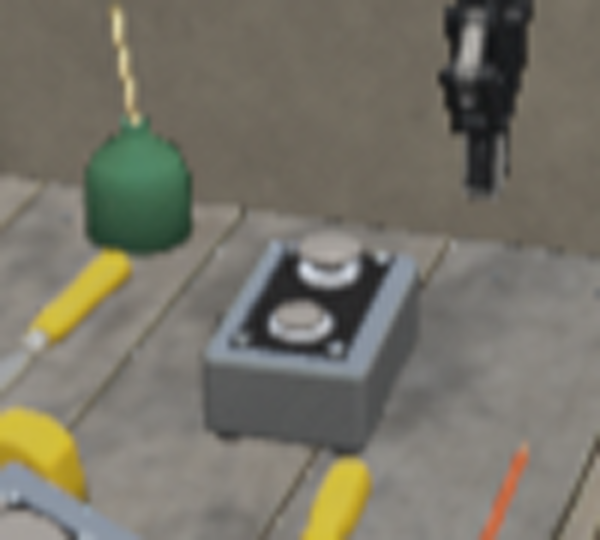

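View pics/j4.png

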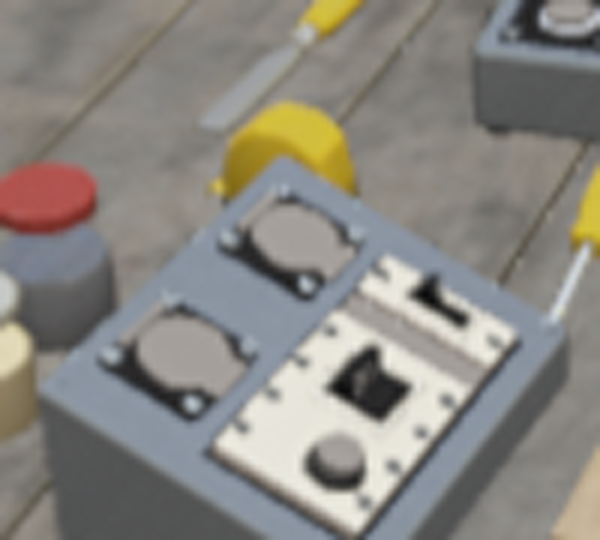

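View pics/j5.png

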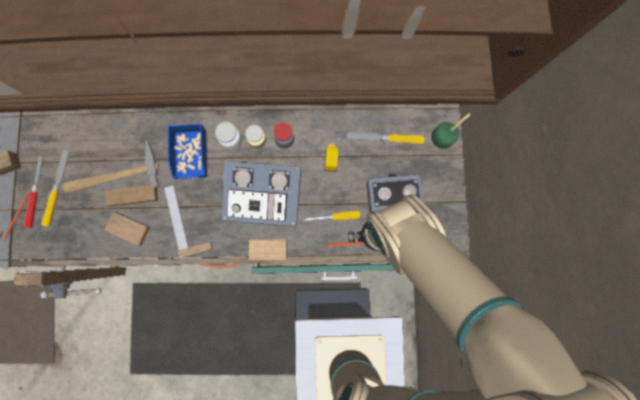

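The scene picture shows the start button in and low at about (300,315) in the crop, and the stop mushroom raised. The starter box hasn't moved. Both levers are up, the test button is out, and nothing on the bench has been disturbed. The arm is clear and holding still, so I'm handing in.

```bash
python3 -c "
from cell import *
print(finish_job())"
```

```text
the job is handed in; nothing more can be done
None
```

I completed the trip test, started the dust extractor, and handed the job in at about 12 s of the 48 s allowed. The hand-in reports no verdict, so the results below come from my own pictures and force readings.

- **Test button:** I pressed it until it bottomed at about 17 N. The picture showed the wide lever dropped and the button back out.
- **Wide lever:** I pushed it up the slope until it snapped over. It looked the same as at the start, both right after the push and at the end.
- **Start button:** I pressed it fully in. It bottomed with the fingertips about 72 mm above the bench, which is the expected height for "in", at 17.6 N.
- **Last pictures:** The start button was in and the stop mushroom raised. The narrow lever was up and the test button out. The starter box showed no visible movement, and the arm was clear.
- **Bystanders:** None looked displaced, though the arm partly hid the pencil in the last top view.

**Disagreements:** My two estimates of the start button position differed by about 3 mm, so I aimed between them. The box corners fitted only to about 1 to 1.7 pixels. One move command was refused for a bad value and retyped before anything moved.

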